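# Clamp the cleaner jug and take off its push-and-turn cap

## Robot

A 6-joint arm with a two-finger parallel gripper is mounted at the origin on a cart in front of the work surface, level with it; the furniture and walls round the work are solid. World frame = base frame: x ahead of the robot, y to its left, z up, the work surface at z = 0. Lengths are in m, angles in rad, forces in N, time in s.
With the tool pointing down it reaches from about 0.375 to 0.9 m from the base axis. Payload 3.1 kg.
Tool frame: the origin (TCP) lies between the finger pads; the fingertips stand 22 mm ahead of it and the grasp point (between the pads) lies 3 mm ahead of it; z points along the fingers, y is the direction in which the jaws open and shut (so a half turn about z gives the same grasp; the last joint's range is limited). The gripper opens to 85 mm and grips with 20 to 120 N. Pads are 22 mm wide; open, the fingers measure 114 mm over their backs; the gripper's body (76 mm by 85 mm) begins 54 mm behind the grasp point. The pads swing forward as they close: fully open they stand 13 mm farther back than shut.
Start: joints at [1.165, 0.527, 1.433, -0, 1.181, -0.178], TCP at [0.141, 0.609, 0.253] pointing down, gripper open.
Joint ranges: [-3.08, 3.08], [-0.75, 2.2], [0.22, 2.44], [-1.43, 4.57], [0, 2.65], [-2.85, 2.85]. Speed limits (rad/s): [2.79, 2.79, 3.14, 3.14, 3.14, 3.14].

## Interface

Orientations are given as a unit quaternion [x, y, z, w].
In Python, from station import status, snapshot, manip gives the robot as it stands.
- The arm moves only by the tool move_arm, never from a script. Its argument "plan" is a list that holds one entry, the list of rows, each a list of 7 numbers: the turn, a rotation vector about the tool's x, y, z scaled (see below), then the shift along the tool's x, y, z scaled (see below), then the closure, from 0 (fully open) to 1 (shut). A call has exactly 8 rows; each row is the pose to reach, as a shift and turn from the pose commanded when the call began, along the tool's axes at that moment; what a row does not reach only later rows make up. The controller multiplies each number of a shift by 100 mm and each number of a turn by pi/4 rad. A row lasts 1/8 s, in which the tool goes at most 62.5 mm and 10.7 degrees, less where a joint would pass 70% of its speed; a pose out of reach is approached as far as the arm can. A call with a number of a shift or a turn outside -1 to 1 is refused whole. A call with a gripper value outside its range is refused whole. The fingers move at their own pace and stop on an object; "force" is the grip in N (left out, the last holds). Time passes only in rows, so rows that repeat a pose let the fingers close, or fill a call up. It gives the time, the measured TCP pose, the force and the opening at its end, in the units of the state.
- status.sense(): the state, without advancing time (a new reading comes with each control period).
- snapshot(name): name is "side" or "top" or "wrist"; returns a dict with "img" (384x512x3 uint8, red, green, blue), "depth" (384x512 float32, m along the optical axis (not along the pixel's ray), 0 where there is no reading), "mtx" (3x3 intrinsics, pixels), "T" (4x4, takes a point from camera to world coordinates). Camera axes: x right, y up, looking along -z (the intrinsics and any distortion apply to the point x, -y, -z); pixel columns grow to the right and rows downward; lengths in m; the calibration is good to about 2 mm. The wrist camera is an equidistant fisheye: a pixel r from the principal point sees the ray r / f radians off the axis. A picture is of the moment at which its call begins.
- manip.sign_off(): hands the job in, once; it reports no verdict.
The state is a dict: "t": time; "q": joint angles; "qd": joint speeds; "tau": joint torques, N m; "tcp_pos": TCP position; "tool_rot": TCP orientation; "force": force on the tool from outside, world axes, zero at the start; "ft_torque": the same for the moment, N m; "finger_gap": opening from 0.0 (shut) to 1.0 (fully open).
Only numpy, scipy, OpenCV 4.12 (cv2) and the standard library are available. Lean on these libraries where they do the work, as an engineer would, in place of code of your own. Each camera call takes 0.05 s, during which the arm holds its last target. There are 200 camera calls.

## Task

The square jug of machine cleaner stands loose in its steel stand. Swing the stand's clamp bar fully down onto the jug's shoulder first; then grip the jug's safety cap, press it down, keep it pressed while you turn it anticlockwise past its catch, and lift it clear. Finish while still holding the cap in the gripper, upright and still, straight above the jug's mouth with a hand's breadth (about 6 to 10 cm) of air between cap and mouth; the jug stays clamped in its stand and the other things stay where they are.

Things in the scene. Friction and masses are not known exactly. Their poses are not given: they have to be found in the camera images.
- stand: fixed steel stand screwed to the worktop: base plate 116 x 116 x 8 mm, with a fence 30 mm high round a square pocket in which the jug stands. Origin: centre of the plate's underside, on the worktop; z up. A hinge post at its +y side, near its -x edge, carries the clamp bar.
- clamp (a joint): angle of the clamp, a steel bar 9 mm wide, 8 mm high, along the jug's front shoulder, 34 mm beside the neck's axis; hinge axis along the stand's x. 0 = fully down, level; positive = knob end raised (0.7 to 1.15 at the start, leaning over the jug). Stiff, stays where left; 2 N at the knob moves it: push the knob down from above.
- clamp_knob (a point): centre of the black ball knob (radius 11 mm) on the bar's free end; moves with the bar. At angle q it lies 120*cos(q) mm from the hinge towards the stand's -y and 120*sin(q) mm above it.
- clamp_hinge (a point): point on the clamp's hinge axis in the plane of the bar, 132 mm above the worktop (34 mm to -x and 57 mm to +y of the stand's centre, in the stand's frame)
- jug: loose white square plastic jug, 84 x 84 mm, 118 mm high to its flat shoulder, about 0.6 kg, in the stand's pocket with 1 mm of play all round (which keeps it from turning). Origin: centre of its underside (8 mm above the worktop); z up along the neck in mid-shoulder; x, y as the stand's.
- jug_mouth (a point): centre of the rim of the jug's neck, 143 mm above the jug's underside. A spring-loaded plug in the mouth (18 mm wide) stands 7 mm out of the rim while the cap is locked, 10 mm when the cap is off.
- cap_center (a point): centre (half-way up) of the loose push-and-turn cap on the jug's neck: ribbed grey cylinder, 50 mm in diameter, 38 mm high, 40 g, the lower 18 mm a hollow skirt. z up along its axis; x parallel to the jug's x while locked. Locked, its lower edge is 14 mm above the jug's shoulder (the lowered clamp bar's top: 10 mm).
- blind_basket: bystander: shallow steel basket, 68 mm wide, 24 mm high; origin at its underside
- sugar_pot: bystander: round chrome sugar pot with a knobbed lid, 66 mm wide, 67 mm high; origin at its underside
- powder_tub: bystander: round powder tub with a flat lid and a printed white wrapper, 69 mm wide, 91 mm high; origin at its underside
- cap: the same cap; origin: centre of its lower edge. To open: press down 4 mm or more (stop at 7) against a spring of 5 N rising to 11 N; while down, turn anticlockwise seen from above (positive about z). From 45 to 130 degrees (best about 75) it is free and lifts straight off, clear after 9 mm of rise. Clockwise is blocked.

How it is judged:
On the way, in this order (a step that is already met when the one before it is completed fails the run):
1. the clamp bar is fully down, the cap still locked on the jug (value of joint clamp below 0.06 rad and z of cap_center in the frame of jug below 0.154 m and angle between the x axis of cap and the x axis of jug, either way round below 0.2 rad), for 0.2 s.
2. the cap, pressed down at least 2.5 mm, is turned at least 20 degrees, past its catch (value of joint clamp below 0.06 rad and z of cap_center in the frame of jug below 0.1485 m and angle between the x axis of cap and the x axis of jug, either way round above 0.35 rad), for 0.05 s.
At the end, for the whole second after the job is handed in: Fingers hold the cap (over 1 N); it touches neither jug nor stand, is still (20 mm/s), upright (0.2 rad), within 25 mm of the mouth's axis, its lower edge 40 to 130 mm above the rim; clamp under 0.06 rad; jug in its stand, lifted under 4 mm, tilted under 0.05 rad (value of joint clamp below 0.06 rad and z of jug in the frame of stand below 0.012 m and angle between jug's own z axis and vertical below 0.05 rad and z of cap_center in the frame of jug_mouth between 0.059 and 0.149 m and horizontal distance between cap_center and jug_mouth below 0.025 m and angle between cap_center's own z axis and vertical below 0.2 rad and contact force between the fingers and cap above 1 N and contact force between cap and jug below 0.1 N and contact force between cap and stand below 0.1 N and linear speed of cap below 0.02 m/s); the arm keeps its last pose, push and grip.
It fails at once if the jug is lifted out of its place or tipped (z of jug in the frame of stand above 0.023 m or angle between jug's own z axis and vertical above 0.15 rad).
It fails at once if a bystander is moved by more than 30 mm (distance of any of blind_basket, sugar_pot, powder_tub from where it was at the start of the episode above 0.03 m).
It also fails if it takes over 51 s, if anything falls off the work surface, if the arm or the gripper's body presses on something with over 40 N, if the wrist force passes 120 N, or if a joint passes its speed limit or range.

## Working session

There is one attempt and no reset: what is moved stays moved. The work goes in short steps, Python scripts to look and compute and a tool call to move; the robot and the scene stay as the last step left them, time stands still between calls to the robot, and variables do not carry over. Pictures are saved under pics/ and viewed, on a budget of 10 in all, crops included, one or two more only if the job needs it, and the job is handed in when it is done.

Besides the shell and the picture viewer there is one more tool, called after "Request:" as name(argument=value, ...), one argument or row to a line, values as JSON. move_arm: Moves the arm, as the interface text tells. Its arguments: {"type":"object","properties":{"plan":{"type":"array"},"force":{"type":"number"}},"required":["plan"]}

```bash
mkdir -p pics; ls; cat > h.py <<'E'
import numpy as np, cv2
from station import status, snapshot, manip
from scipy.spatial.transform import Rotation as R
def cloud(s):
    d=s['depth']; v,u=np.mgrid[:d.shape[0],:d.shape[1]]; K=s['mtx']
    p=np.stack([(u-K[0,2])/K[0,0]*d,-(v-K[1,2])/K[1,1]*d,-d],-1)
    return p@s['T'][:3,:3].T+s['T'][:3,3]
def save(n,img): cv2.imwrite('pics/'+n,img[...,::-1])
E
python3 - <<'E'
from h import *
print(status.sense())
a=snapshot('top');b=snapshot('side')
for n,s in(('top',a),('side',b)):
    print(n,s['mtx'],s['T'],(s['depth']>0).mean()); np.savez(n+'.npz',**s)
save('t.png',a['img']);save('s.png',b['img'])
E
```

```text
pics
{'t': 0.0, 'q': array([ 1.16450772e+00,  5.28480058e-01,  1.43388666e+00, -1.44286688e-05,
        1.18136595e+00, -1.78506996e-01]), 'qd': array([-0.000297  , -0.00188253,  0.0007821 , -0.00161605,  0.00046205,
       -0.0004553 ]), 'tau': array([-4.34503672e-04, -4.42351162e+01, -1.78022754e+01, -3.43711836e-04,
        8.79503670e-03, -2.06964216e-06]), 'tcp_pos': array([0.14085271, 0.6082517 , 0.25232999]), 'tool_rot': array([ 1.13641954e-01,  9.93521193e-01, -1.02651129e-03, -3.02039632e-04]), 'force': array([-0.01398739,  0.04528968,  0.27232195]), 'ft_torque': array([ 0.04635295, -0.0124478 ,  0.0053145 ]), 'finger_gap': 1.0015213106498804}
top [[393.7053027    0.         250.6092536 ]
 [  0.         393.7053027  193.80804941]
 [  0.           0.           1.        ]] [[-1.67336074e-02  9.88960871e-01 -1.47229010e-01  4.63672498e-01]
 [-9.99859967e-01 -1.65778815e-02  2.28479432e-03 -3.05805526e-01]
 [-1.81172904e-04  1.47246626e-01  9.89099792e-01  9.56300723e-01]
 [ 0.00000000e+00  0.00000000e+00  0.00000000e+00  1.00000000e+00]] 0.9959513346354166
side [[403.69642448   0.         257.90668199]
 [  0.         403.69642448 187.39638435]
 [  0.           0.           1.        ]] [[-0.54869962  0.49779863 -0.67165858  0.01497065]
 [-0.83587465 -0.31170225  0.45183545  0.06664593]
 [ 0.01556557  0.80934432  0.58712816  0.61474491]
 [ 0.          0.          0.          1.        ]] 0.9959869384765625
```

View pics/t.png

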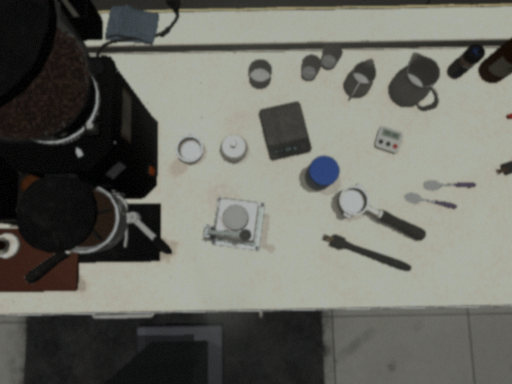

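View pics/s.png

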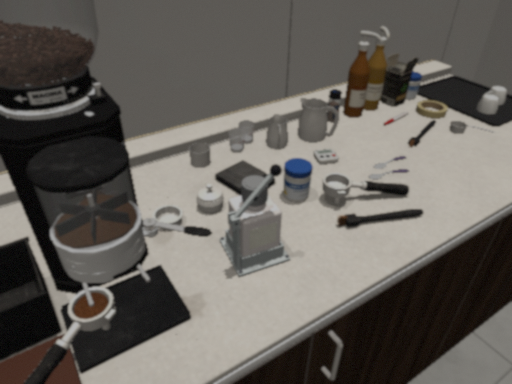

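The top view shows the stand at about (238,223), the cap at (236,217), the hinge post at (210,233) and the knob at (245,236). The side view shows the bar raised, with its knob at (275,170). The pot, basket and tub all stand on its far side.

```bash
python3 - <<'E'
from h import *
a=dict(np.load('top.npz'));b=dict(np.load('side.npz'))
P=cloud(a);Q=cloud(b)
# jug shoulder z ~0.126, cap top 0.178 (8+118+14+38)
A=P.reshape(-1,3);B=Q.reshape(-1,3)
reg=lambda X:X[(abs(X[:,0]-P[223,238,0])<.1)&(abs(X[:,1]-P[223,238,1])<.1)]
A=reg(A);B=reg(B)
print(P[223,238],P[217,236],P[236,245],P[233,210])
for n,X in(('top',A),('side',B)):
    c=X[(X[:,2]>.172)&(X[:,2]<.184)]; print(n,'slab cap',len(c),np.median(c,0) if len(c) else 0)
    print('hist',np.histogram(X[:,2],np.arange(0,.3,.01)))
    k=X[X[:,2]>.2]; print('bar',len(k),k.max(0),k.min(0), k[k[:,2]>k[:,2].max()-.02].mean(0))
sh=A[(A[:,2]>.119)&(A[:,2]<.132)]
r=cv2.minAreaRect((sh[:,:2]*1000).astype(np.float32));print('shoulder',r)
f=A[(A[:,2]>.02)&(A[:,2]<.045)]
print('fence',cv2.minAreaRect((f[:,:2]*1000).astype(np.float32)))
pl=A[(A[:,2]>.005)];print('all',cv2.minAreaRect((pl[:,:2]*1000).astype(np.float32)))
# cap top grey mask
for n,s,X in(('t',a,P),('s',b,Q)):
    im=s['img']
    (y,x)=(slice(180,270),slice(185,285)) if n=='t' else (slice(150,290),slice(205,325))
    save(n+'z.png',cv2.resize(im[y,x],None,fx=4 if n=='s' else 6,fy=4 if n=='s' else 6,interpolation=cv2.INTER_CUBIC))
E
python3 -c "
import cv2,numpy as np
a=cv2.imread('pics/tz.png');b=cv2.imread('pics/sz.png')
b=cv2.resize(b,None,fx=.35,fy=.35) if 0 else b
cv2.imwrite('pics/tz.png',a)"
```

```text
[ 0.52168635 -0.2816707   0.17692035] [ 0.53339054 -0.27795232  0.17987756] [ 0.49365238 -0.29587792  0.23009282] [ 0.50441028 -0.22313437  0.1467163 ]
top slab cap 532 [ 0.53341448 -0.27417708  0.17808408]
hist (array([2402,   77,   13,  132,   17,    5,    7,    9,   11,   12,    9,
         43,  739,   46,   53,   24,   27,  498,   54,   22,   26,   10,
         97,   10,    0,    0,    0,    0,    0]), array([0.  , 0.01, 0.02, 0.03, 0.04, 0.05, 0.06, 0.07, 0.08, 0.09, 0.1 ,
       0.11, 0.12, 0.13, 0.14, 0.15, 0.16, 0.17, 0.18, 0.19, 0.2 , 0.21,
       0.22, 0.23, 0.24, 0.25, 0.26, 0.27, 0.28, 0.29]))
bar 939 [ 0.50694464 -0.27070057  0.95630072] [ 0.4636725  -0.30580553  0.20071448] [ 0.4636725  -0.30580553  0.95630072]
side slab cap 330 [ 0.53208445 -0.26393727  0.17667435]
hist (array([752, 202, 204, 323, 184, 178, 176, 190, 188, 185, 203, 233, 731,
       114, 147, 121, 122, 337,  45,  46,  52,  49,  75,   0,   0,   0,
         0,   0,   0]), array([0.  , 0.01, 0.02, 0.03, 0.04, 0.05, 0.06, 0.07, 0.08, 0.09, 0.1 ,
       0.11, 0.12, 0.13, 0.14, 0.15, 0.16, 0.17, 0.18, 0.19, 0.2 , 0.21,
       0.22, 0.23, 0.24, 0.25, 0.26, 0.27, 0.28, 0.29]))
bar 176 [ 0.50411465 -0.27071043  0.22935717] [ 0.48529594 -0.30146759  0.20003168] [ 0.49300877 -0.28913153  0.22076466]
shoulder ((534.4013061523438, -264.9410095214844), (104.7431869506836, 87.3495864868164), 81.83074951171875)
fence ((534.505615234375, -273.501220703125), (98.46273040771484, 92.73757934570312), 81.46260833740234)
all ((534.3505249023438, -284.833984375), (146.7615203857422, 167.15989685058594), 10.997655868530273)
```

View pics/tz.png

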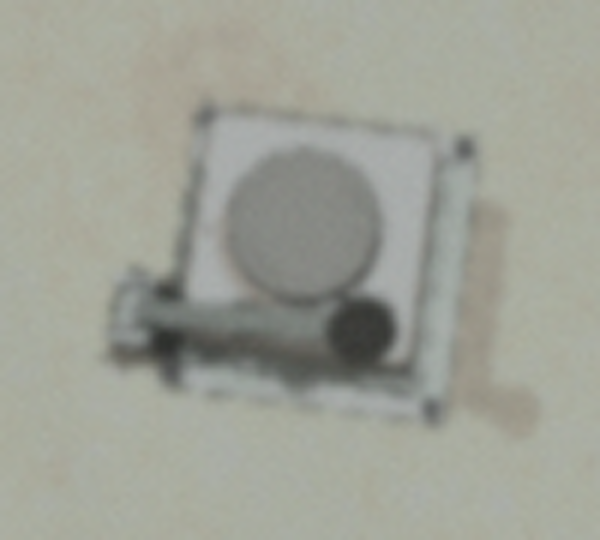

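The zoomed crop shows the cap disc at about (235.7,217.2) and the stand turned by about -8.5°. The knob is near (245,235). Before I swing the arm over, I'll map heights along the way, since the coffee machine is on the route.

```bash
python3 - <<'E'
from h import *
a=dict(np.load('top.npz'));b=dict(np.load('side.npz'))
def pix(s,u,v,z):
    K=s['mtx'];d=s['T'][:3,:3]@np.array([(u-K[0,2])/K[0,0],-(v-K[1,2])/K[1,1],-1]);o=s['T'][:3,3];return o+d*(z-o[2])/d[2]
print('cap',pix(a,235.3,216.8,.178),'knob top-view',pix(a,245,234.8,.22))
def blobs(s,reg,thr):
    g=s['img'].max(2);
    y0,y1,x0,x1=reg; m=(g[y0:y1,x0:x1]<thr).astype(np.uint8)
    n,l,st,c=cv2.connectedComponentsWithStats(m); return [(st[i,4],c[i]+[x0,y0]) for i in range(1,n) if st[i,4]>15]
bs=blobs(b,(160,182,262,290),60);print(bs)
if bs:
    u,v=max(bs,key=lambda t:t[0])[1]
    for z in(.21,.22,.23):print('side knob',z,pix(b,u,v,z))
X=np.vstack([cloud(s)[s['depth']>0] for s in(a,b)])
xs=np.arange(.0,1.0,.05);ys=np.arange(.6,-.5,-.05)
print('      '+' '.join('%4d'%(100*y) for y in ys))
for x in xs[::-1]:
    r=[]
    for y in ys:
        k=X[(abs(X[:,0]-x)<.025)&(abs(X[:,1]-y)<.025),2]; r.append('%4d'%(100*np.percentile(k,99.)) if len(k)>3 else '   .')
    print('%5.2f'%x,' '.join(r))
w=snapshot('wrist');save('w0.png',w['img']);print(w['T'],w['mtx'])
E
```

```text
cap [ 0.53397951 -0.27650262  0.178     ] knob top-view [ 0.49629228 -0.29577249  0.22      ]
[(np.int32(70), array([274.98571429, 170.15714286]))]
side knob 0.21 [ 0.50610114 -0.30040553  0.21      ]
side knob 0.22 [ 0.49396682 -0.29133682  0.22      ]
side knob 0.23 [ 0.48183249 -0.28226811  0.23      ]
        60   54   49   44   39   34   29   24   19   14    9    4    0   -5  -10  -15  -20  -25  -30  -35  -40  -45
 0.95    .    .    .    .    .    .    .    .    .    0    2    3    0    0    0    0    0    0    5    5    0    6
 0.90    .    .    .    .    .    .    .    .    .    0    0    .    0    0    0    0    0    0    5    5    0    6
 0.85    .    .    .    .    .    .    .    .    0    0    0    .    0    0    0    0    0    0    0    4    1    1
 0.80    .    .    .    .    .    .    .    .    .    .    0    .    .   34   33    0    0    0    0    2    2    2
 0.75    .    .    .    .    .    .    .    .    .    .    0    .    .   57   57    2    2    4    4    2    2    2
 0.70    .    .    .    .    .    .    .    9    4   10   36   38    .   57   57    2    2    6  
[... 1274 characters left out ...]
  -83  -83  -83  -83
 0.10  -83  -83  -83  -83  -83  -83  -83  -83  -83  -74  -20  -20  -20  -20  -19  -74  -74  -83  -83  -83  -83  -83
 0.05  -83  -83  -83  -83  -83  -83  -83  -83  -75  -74    .    .    .    .  -33  -74  -74  -83  -83  -83  -83  -83
 0.00  -83  -83  -83  -83  -83  -83  -83  -83  -84    .    .    .    .    .  -49  -74  -74  -83  -83  -83  -83  -83
[[ 0.22590439 -0.92068319 -0.31829181  0.05974033]
 [ 0.97414595  0.21262524  0.0763556   0.62740565]
 [-0.00262245 -0.32731174  0.94491277  0.3732526 ]
 [ 0.          0.          0.          1.        ]] [[297.31863964   0.         258.20872098]
 [  0.         297.31863964 190.96886165]
 [  0.           0.           1.        ]]
```

View pics/w0.png

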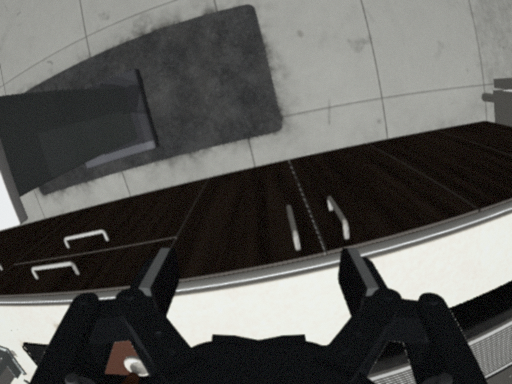

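The wrist view shows only the floor and cabinet front, with the tool beyond the worktop's edge. The grinder is up to 0.32 m high at x≥0.43 and y≈0, so I'll swing past it at z≈0.42 and turn the wrist by half a turn on the way.

```bash
cat >> h.py <<'E'
def go(target,cw=0,p=None,r=None):
    """final row (turn z, shift xyz in move units) to world target, clockwise turn cw (rad)"""
    s=status.sense(); p=s['tcp_pos'] if p is None else p; r=R.from_quat(s['tool_rot']) if r is None else r
    d=r.inv().apply(np.array(target)-p)
    return np.r_[0,0,cw/(np.pi/4),d/.1]
E
python3 - <<'E'
from h import *
W=[(.20,.54,.34),(.28,.46,.41),(.34,.36,.42),(.38,.26,.42),(.40,.15,.42),(.40,.04,.42),(.41,-.07,.42),(.44,-.17,.40),(.48,-.265,.32)]
s=status.sense();p=s['tcp_pos'];r=R.from_quat(s['tool_rot'])
for w in W:
    g=go(w,np.pi/9,p,r).round(2);print(g)
    p=p+r.apply(g[3:]*.1);r=r*R.from_rotvec(g[:3]*np.pi/4)
E
```

```text
[ 0.    0.    0.44 -0.73 -0.53 -0.87]
[ 0.    0.    0.44 -1.11 -0.24 -0.7 ]
[ 0.    0.    0.44 -1.16 -0.13 -0.1 ]
[ 0.    0.    0.44 -1.07  0.08 -0.  ]
[ 0.    0.    0.44 -1.1   0.24  0.  ]
[ 0.    0.    0.44 -1.02  0.41  0.  ]
[ 0.    0.    0.44 -0.75  0.81  0.  ]
[ 0.    0.    0.44 -0.21  1.02  0.21]
[0.   0.   0.44 0.26 1.   0.8 ]
```

Request:
move_arm(
  plan=[
    [[0,0,0.05,-0.09,-0.07,-0.11,0],[0,0,0.11,-0.18,-0.13,-0.22,0],[0,0,0.16,-0.27,-0.2,-0.33,0],[0,0,0.22,-0.36,-0.26,-0.44,0],[0,0,0.28,-0.46,-0.33,-0.55,0],[0,0,0.33,-0.55,-0.4,-0.66,0],[0,0,0.39,-0.64,-0.46,-0.77,0],[0,0,0.44,-0.73,-0.53,-0.87,0]],
  ],
)

```text
t: 1.15
tcp_pos: [0.2008, 0.5402, 0.3411]
tool_rot: [0.284, 0.959, 0.0, 0.0]
force: [-0.6, 0.4, -0.6]
finger_gap: 0.998
```

Request:
move_arm(
  plan=[
    [[0,0,0.05,-0.12,-0.03,-0.09,0],[0,0,0.11,-0.25,-0.06,-0.18,0],[0,0,0.16,-0.38,-0.09,-0.27,0],[0,0,0.22,-0.5,-0.12,-0.35,0],[0,0,0.28,-0.62,-0.15,-0.44,0],[0,0,0.33,-0.75,-0.18,-0.53,0],[0,0,0.39,-0.88,-0.21,-0.62,0],[0,0,0.44,-1,-0.24,-0.7,0]],
  ],
)

```text
t: 2.15
tcp_pos: [0.2719, 0.4657, 0.411]
tool_rot: [0.445, 0.896, 0.0, 0.0]
force: [-0.3, 0.9, 0.0]
finger_gap: 1.0
```

Request:
move_arm(
  plan=[
    [[0,0,0.05,-0.12,-0.02,-0.01,0],[0,0,0.11,-0.25,-0.03,-0.02,0],[0,0,0.16,-0.38,-0.05,-0.04,0],[0,0,0.22,-0.5,-0.06,-0.05,0],[0,0,0.28,-0.62,-0.08,-0.06,0],[0,0,0.33,-0.75,-0.1,-0.08,0],[0,0,0.39,-0.88,-0.12,-0.09,0],[0,0,0.44,-1,-0.13,-0.1,0]],
  ],
)

```text
t: 3.15
tcp_pos: [0.322, 0.3782, 0.4204]
tool_rot: [0.592, 0.806, 0.0, 0.0]
force: [-0.2, 0.2, 0.2]
finger_gap: 0.996
```

```bash
python3 - <<'E'
from h import *
W=[(.375,.27,.42),(.395,.17,.42),(.40,.07,.42),(.40,-.03,.42),(.42,-.12,.42),(.45,-.2,.40),(.485,-.285,.33)]
s=status.sense();p=s['tcp_pos'];r=R.from_quat(s['tool_rot']);print(s['t'],p,s['q'],s['force'],r.as_matrix()[:,1])
for w in W:
    g=go(w,np.pi/9 if w!=W[-1] else 0,p,r).round(2);print(g)
    p=p+r.apply(g[3:]*.1);r=r*R.from_rotvec(g[:3]*np.pi/4)
E
```

```text
3.15 [0.32196813 0.37815029 0.42042607] [ 6.40080855e-01  1.83987928e-01  1.49877058e+00 -1.57533298e-05
  1.45878665e+00  3.36653742e-01] [-0.24713801  0.16726799  0.19165465] [9.54317572e-01 2.98794191e-01 5.00015208e-05]
[ 0.    0.    0.44 -1.19  0.18  0.  ]
[ 0.    0.    0.44 -0.99  0.24  0.  ]
[ 0.    0.    0.44 -0.91  0.43  0.  ]
[ 0.    0.    0.44 -0.74  0.67  0.  ]
[ 0.    0.    0.44 -0.25  0.88  0.  ]
[0.   0.   0.44 0.18 0.84 0.2 ]
[0.   0.   0.   0.51 0.76 0.7 ]
```

Request:
move_arm(
  plan=[
    [[0,0,0.05,-0.12,0.02,0,0.2],[0,0,0.11,-0.25,0.04,0,0.4],[0,0,0.16,-0.38,0.07,0,0.6],[0,0,0.22,-0.5,0.09,0,1],[0,0,0.28,-0.62,0.11,0,1],[0,0,0.33,-0.75,0.13,0,1],[0,0,0.39,-0.88,0.16,0,1],[0,0,0.44,-1,0.18,0,1]],
  ],
)

```text
t: 4.15
tcp_pos: [0.3694, 0.2882, 0.4203]
tool_rot: [0.722, 0.692, 0.0, 0.0]
force: [0.6, 0.2, 1.5]
finger_gap: -0.004
```

Request:
move_arm(
  plan=[
    [[0,0,0.05,-0.12,0.03,0,1],[0,0,0.11,-0.25,0.06,0,1],[0,0,0.16,-0.38,0.09,0,1],[0,0,0.22,-0.5,0.12,0,1],[0,0,0.28,-0.62,0.15,0,1],[0,0,0.33,-0.75,0.18,0,1],[0,0,0.39,-0.88,0.21,0,1],[0,0,0.44,-1,0.24,0,1]],
  ],
)

```text
t: 5.15
tcp_pos: [0.3891, 0.1873, 0.4203]
tool_rot: [0.83, 0.558, -0.0, -0.0]
force: [0.1, -0.4, 0.4]
finger_gap: 0.006
```

Request:
move_arm(
  plan=[
    [[0,0,0.05,-0.12,0.05,0,1],[0,0,0.11,-0.25,0.11,0,1],[0,0,0.16,-0.37,0.16,0,1],[0,0,0.22,-0.5,0.22,0,1],[0,0,0.28,-0.62,0.27,0,1],[0,0,0.33,-0.74,0.32,0,1],[0,0,0.39,-0.86,0.38,0,1],[0,0,0.44,-0.98,0.43,0,1]],
  ],
)

```text
t: 6.15
tcp_pos: [0.3921, 0.0803, 0.4203]
tool_rot: [0.914, 0.407, 0.0, 0.0]
force: [-0.8, 0.3, -0.5]
finger_gap: -0.0
```

Request:
move_arm(
  plan=[
    [[0,0,0.05,-0.1,0.09,0,1],[0,0,0.11,-0.2,0.18,0,1],[0,0,0.16,-0.3,0.27,0,1],[0,0,0.22,-0.4,0.36,0,1],[0,0,0.28,-0.5,0.45,0,1],[0,0,0.33,-0.6,0.54,0,1],[0,0,0.39,-0.7,0.63,0,1],[0,0,0.44,-0.8,0.72,0,1]],
  ],
)

```text
t: 7.15
tcp_pos: [0.3922, -0.0274, 0.4203]
tool_rot: [0.97, 0.244, 0.0, 0.0]
force: [-0.2, -0.4, -0.2]
finger_gap: -0.002
```

Request:
move_arm(
  plan=[
    [[0,0,0.05,-0.03,0.12,0,1],[0,0,0.11,-0.06,0.24,0,1],[0,0,0.16,-0.09,0.36,0,1],[0,0,0.22,-0.12,0.48,0,1],[0,0,0.28,-0.16,0.6,0,1],[0,0,0.33,-0.19,0.72,0,1],[0,0,0.39,-0.22,0.84,0,1],[0,0,0.44,-0.25,0.96,0,1]],
  ],
)

```text
t: 8.15
tcp_pos: [0.416, -0.1236, 0.4203]
tool_rot: [0.997, 0.073, 0.0, -0.0]
force: [0.6, -0.2, -0.1]
finger_gap: 0.004
```

```bash
python3 - <<'E'
from h import *
W=[(.46,-.2,.40),(.495,-.29,.31)]
s=status.sense();p=s['tcp_pos'];r=R.from_quat(s['tool_rot']);print(s['t'],p,s['q'],s['force'],r.as_matrix()[:,1])
for w in W:
    g=go(w,np.pi/9 if w!=W[-1] else 0,p,r).round(2);print(g)
    p=p+r.apply(g[3:]*.1);r=r*R.from_rotvec(g[:3]*np.pi/4)
E
```

```text
8.15 [ 0.41603839 -0.12363013  0.4203097 ] [-5.47481350e-01  7.93467024e-02  1.62526802e+00  1.39744597e-05
  1.43697107e+00  8.76847912e-01] [ 0.5530173  -0.24006028 -0.13060876] [ 1.45942098e-01 -9.89293133e-01 -6.25637826e-06]
[0.   0.   0.44 0.32 0.82 0.2 ]
[0.   0.   0.   0.52 0.81 0.9 ]
```

Request:
move_arm(
  plan=[
    [[0,0,0.05,0.04,0.1,0.02,1],[0,0,0.11,0.08,0.2,0.05,1],[0,0,0.16,0.12,0.31,0.08,1],[0,0,0.22,0.16,0.41,0.1,1],[0,0,0.28,0.2,0.51,0.12,1],[0,0,0.33,0.24,0.62,0.15,1],[0,0,0.39,0.28,0.72,0.18,1],[0,0,0.44,0.32,0.82,0.2,1]],
  ],
)

```text
t: 9.15
tcp_pos: [0.46, -0.1998, 0.4]
tool_rot: [0.995, -0.099, -0.0, -0.0]
force: [-0.1, -0.8, -0.6]
finger_gap: -0.001
```

```bash
python3 - <<'E'
from h import *
s=status.sense();print(s['t'],s['tcp_pos'],s['q'][5]);
w=snapshot('wrist');save('w1.png',w['img']);np.savez('w1.npz',**w)
# predicted pixels of cap top centre, knob, hinge with the fisheye
K=w['mtx']
for n,p in(('cap',(.534,-.2765,.178)),('knob',(.495,-.294,.22)),('hinge',(.508,-.213,.132))):
    c=w['T'][:3,:3].T@(np.array(p)-w['T'][:3,3]);d=np.array([c[0],-c[1],-c[2]]);th=np.arctan2(np.hypot(d[0],d[1]),d[2]);e=d[:2]/np.hypot(d[0],d[1])*th*K[0,0]
    print(n,K[0,2]+e[0],K[1,2]+e[1])
print(go((.495,-.292,.30)).round(2))
E
```

```text
9.15 [ 0.46000578 -0.19976873  0.40002744] 1.1368104306088533
cap 311.0517123462799 90.94900917001542
knob 340.53836050261816 125.65611834491386
hinge 260.7146317881761 119.07004865738739
[0.   0.   0.   0.52 0.82 1.  ]
```

View pics/w1.png

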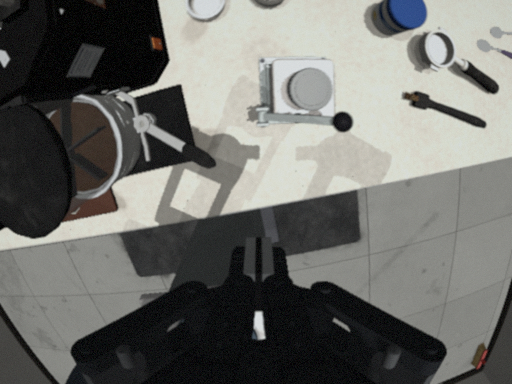

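The wrist view has the knob at (342,121) and the cap top at (311,89). The predictions were (340,126) and (311,91), so they agree to about 4 mm. Next I'll go above the knob.

Request:
move_arm(
  plan=[
    [[0,0,0,0.07,0.1,0.12,1],[0,0,0,0.14,0.2,0.25,1],[0,0,0,0.2,0.31,0.38,1],[0,0,0,0.27,0.41,0.5,1],[0,0,0,0.34,0.51,0.62,1],[0,0,0,0.4,0.62,0.75,1],[0,0,0,0.47,0.72,0.88,1],[0,0,0,0.54,0.82,1,1]],
  ],
)

```text
t: 10.2
tcp_pos: [0.4969, -0.2908, 0.2994]
tool_rot: [0.995, -0.098, -0.0, -0.0]
force: [0.4, 0.6, 0.5]
finger_gap: -0.002
```

```bash
python3 - <<'E'
from h import *
s=status.sense();print(s['t'],s['tcp_pos'],s['tool_rot'])
H=np.array([.508,-.213,.132]);p=s['tcp_pos'];r=R.from_quat(s['tool_rot'])
d=np.array([-.148,-.989,0])
for q in [.85,.82,.75,.7,.6,.5,.4,.3,.2,.15,.1,.05,0,-.03]:
    k=H+.12*np.cos(q)*d+[0.001,0,.12*np.sin(q)]
    print(q,k.round(3),go(k+[0,0,.011+.022],0,p,r).round(2)[3:])
E
```

```text
10.2 [ 0.49690601 -0.29084364  0.29937849] [ 9.95179053e-01 -9.80746725e-02 -6.55934361e-05 -7.72843724e-05]
0.85 [ 0.497 -0.291  0.222] [0.   0.   0.44]
0.82 [ 0.497 -0.294  0.22 ] [0.01 0.03 0.47]
0.75 [ 0.496 -0.3    0.214] [0.01 0.09 0.53]
0.7 [ 0.495 -0.304  0.209] [0.01 0.13 0.57]
0.6 [ 0.494 -0.311  0.2  ] [0.01 0.2  0.67]
0.5 [ 0.493 -0.317  0.19 ] [0.02 0.26 0.77]
0.4 [ 0.493 -0.322  0.179] [0.02 0.32 0.88]
0.3 [ 0.492 -0.326  0.167] [0.02 0.36 0.99]
0.2 [ 0.492 -0.329  0.156] [0.02 0.39 1.11]
0.15 [ 0.491 -0.33   0.15 ] [0.02 0.4  1.16]
0.1 [ 0.491 -0.331  0.144] [0.02 0.41 1.22]
0.05 [ 0.491 -0.332  0.138] [0.02 0.41 1.28]
0 [ 0.491 -0.332  0.132] [0.02 0.41 1.34]
-0.03 [ 0.491 -0.332  0.128] [0.02 0.41 1.38]
```

Request:
move_arm(
  plan=[
    [[0,0,0,0.01,0.02,0.35,1],[0,0,0,0.01,0.04,0.46,1],[0,0,0,0.01,0.12,0.55,1],[0,0,0,0.01,0.18,0.63,1],[0,0,0,0.02,0.24,0.72,1],[0,0,0,0.02,0.3,0.81,1],[0,0,0,0.02,0.34,0.9,1],[0,0,0,0.02,0.37,0.99,1]],
  ],
)

```text
t: 11.2
tcp_pos: [0.4917, -0.3273, 0.2008]
tool_rot: [0.995, -0.098, 0.001, 0.0]
force: [0.1, -0.8, 2.1]
finger_gap: 0.004
```

Request:
move_arm(
  plan=[
    [[0,0,0,0,0.02,0.06,1],[0,0,0,0,0.03,0.12,1],[0,0,0,0,0.04,0.18,1],[0,0,0,0,0.05,0.23,1],[0,0,0,0,0.05,0.28,1],[0,0,0,0,0.05,0.33,1],[0,0,0,0,0.05,0.36,1],[0,0,0,0,0.05,0.37,1]],
  ],
)

```text
t: 12.2
tcp_pos: [0.4904, -0.3316, 0.1646]
tool_rot: [0.995, -0.098, -0.0, -0.0]
force: [-1.3, -0.1, 6.7]
finger_gap: -0.001
```

```bash
python3 - <<'E'
from h import *
s=status.sense();print(s['t'],s['tcp_pos'],s['force'])
a=snapshot('side');b=snapshot('wrist');np.savez('side2.npz',**a)
save('s2.png',np.hstack([cv2.resize(a['img'][140:290,190:340],(400,400)),cv2.resize(b['img'][:,100:484],(400,400))]))
E
```

```text
12.2 [ 0.49035678 -0.33159846  0.16463796] [-1.27272785 -0.14577234  6.70135872]
```

View pics/s2.png

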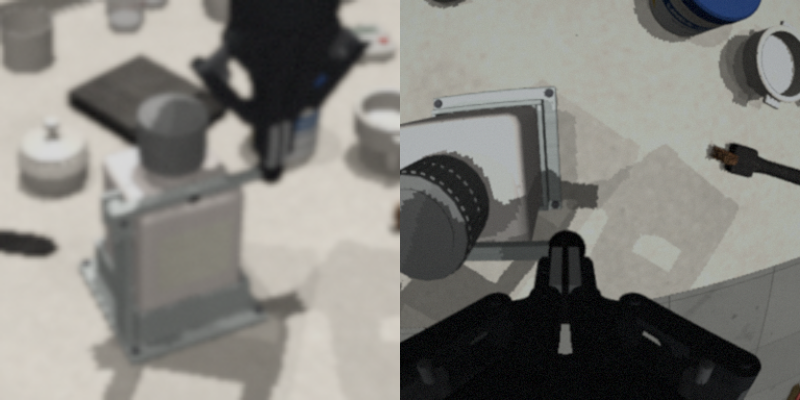

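The crop shows the bar lying level on the shoulder with the fingertips on the knob, and a 6.7 N reaction means it's at its stop. I'll press slightly more to make sure, then retreat upward.

Request:
move_arm(
  plan=[
    [[0,0,0,0,0,0.03,1],[0,0,0,0,0,0.04,1],[0,0,0,0,0,0.04,1],[0,0,0,0,0,-0.1,1],[0,0,0,0,0,-0.3,1],[0,0,0,0,0,-0.5,0.5],[0,0,0,0,0,-0.7,0],[0,0,0,0,0,-0.85,0]],
  ],
)

```text
t: 13.3
tcp_pos: [0.4904, -0.3314, 0.2499]
tool_rot: [0.995, -0.098, -0.0, -0.0]
force: [-0.5, -0.5, -0.6]
finger_gap: 0.635
```

```bash
python3 - <<'E'
from h import *
s=status.sense();print(s['t'],s['tcp_pos'],s['finger_gap'])
a=snapshot('top');b=snapshot('side')
for n,w in(('top',a),('side',b)):
    P=cloud(w);X=P[(abs(P[...,0]-.534)<.03)&(abs(P[...,1]+.2765)<.03)&(abs(P[...,2]-.178)<.005)]
    print(n,len(X),np.median(X,0),(X.min(0)+X.max(0))/2, X.max(0)-X.min(0))
    # knob & bar heights: points in strip along bar
    H=np.array([.508,-.213]);d=np.array([-.148,-.989]);e=np.array([-.989,.148])
    q=P.reshape(-1,3)[(w['depth'].ravel()>0)]
    t=(q[:,:2]-H)@d;l=(q[:,:2]-H)@e
    for lo in(.02,.05,.08,.11,.12):
        k=(t>lo)&(t<lo+.02)&(abs(l)<.008)&(q[:,2]>.1)&(q[:,2]<.24);print(lo,k.sum(),np.median(q[k,2]).round(4) if k.any() else '')
w=snapshot('wrist');np.savez('w2.npz',**w);save('w2.png',np.hstack([cv2.resize(w['img'],(400,300)),cv2.resize(b['img'][140:290,190:390],(400,300))]))
E
```

```text
13.3 [ 0.49041656 -0.33141025  0.24986427] 0.6349318301254584
  return _methods._mean(a, axis=axis, dtype=dtype,
  ret = um.true_divide(
Traceback (most recent call last):
ValueError: zero-size array to reduction operation minimum which has no identity
```

```bash
python3 - <<'E'
from h import *
b=snapshot('side')
P=cloud(b);X=P[(abs(P[...,0]-.534)<.03)&(abs(P[...,1]+.2765)<.03)&(abs(P[...,2]-.178)<.005)]
print(len(X),np.median(X,0),(X.min(0)+X.max(0))/2, X.max(0)-X.min(0))
H=np.array([.508,-.213]);d=np.array([-.148,-.989]);e=np.array([-.989,.148])
q=P.reshape(-1,3);t=(q[:,:2]-H)@d;l=(q[:,:2]-H)@e
for lo in(.02,.04,.06,.08,.1,.12):
    k=(t>lo)&(t<lo+.02)&(abs(l)<.008)&(q[:,2]>.1)&(q[:,2]<.24);print(lo,k.sum(),np.percentile(q[k,2],[50,90]).round(4) if k.any() else '')
w=snapshot('wrist');np.savez('w2.npz',**w);save('w2.png',np.hstack([cv2.resize(w['img'],(400,300)),cv2.resize(b['img'][140:290,190:390],(400,300))]))
K=w['mtx']
for n,p in(('cap',(.534,-.2765,.178)),('knob',(.491,-.332,.132))):
    c=w['T'][:3,:3].T@(np.array(p)-w['T'][:3,3]);dd=np.array([c[0],-c[1],-c[2]]);th=np.arctan2(np.hypot(dd[0],dd[1]),dd[2]);ee=dd[:2]/np.hypot(dd[0],dd[1])*th*K[0,0]
    print(n,K[0,2]+ee[0],K[1,2]+ee[1])
E
```

```text
343 [ 0.53080472 -0.27174755  0.17656426] [ 0.53368615 -0.27286812  0.17602198] [0.05029111 0.04901302 0.00591802]
0.02 168 [0.1218 0.1342]
0.04 170 [0.1226 0.1342]
0.06 173 [0.122  0.1344]
0.08 127 [0.1236 0.1345]
0.1 80 [0.1352 0.1401]
0.12 17 [0.1383 0.1407]
cap 167.7280308442364 173.8253332734211
knob 258.17722358458184 194.01184088393515
```

View pics/w2.png

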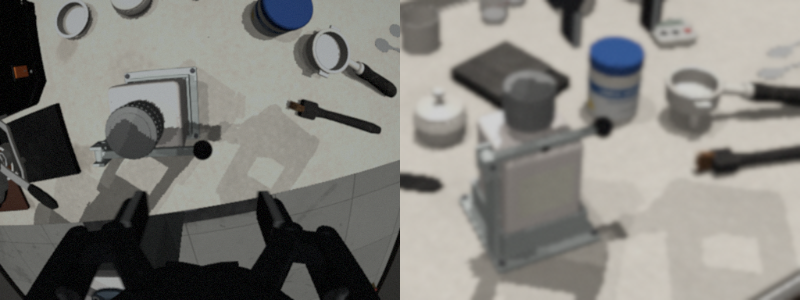

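The bar is level: its top measures 0.134 m all along, against a nominal 0.136. The knob at about (259,192) in the wrist view matches its fully-down prediction. The cap centre is about (0.534,-0.275).

```bash
python3 - <<'E'
from h import *
print(go((.534,-.275,.25)).round(3), status.sense()['q'])
E
```

```text
[ 0.     0.     0.     0.319 -0.639 -0.01 ] [-7.83201620e-01  4.87678431e-01  1.52278460e+00  1.22788354e-04
  1.13170948e+00  9.83872652e-01]
```

Request:
move_arm(
  plan=[
    [[0,0,0,0.04,-0.08,0,0],[0,0,0,0.08,-0.16,0,0],[0,0,0,0.12,-0.24,0,0],[0,0,0,0.16,-0.32,0,0],[0,0,0,0.21,-0.42,0,0],[0,0,0,0.27,-0.54,0,0],[0,0,0,0.32,-0.64,0,0],[0,0,0,0.32,-0.64,0,0]],
  ],
)

```text
t: 14.5
tcp_pos: [0.5348, -0.2743, 0.2493]
tool_rot: [0.995, -0.097, 0.0, 0.0]
force: [0.4, 1.2, 0.5]
finger_gap: 1.002
```

Request:
move_arm(
  plan=[
    [[0,0,0,0,0,0.1,0],[0,0,0,0,0,0.2,0],[0,0,0,0,0,0.3,0],[0,0,0,0,0,0.42,0],[0,0,0,0,0,0.54,0],[0,0,0,0,0,0.66,0],[0,0,0,0,0,0.76,0],[0,0,0,0,0,0.81,0]],
  ],
)

```text
t: 15.5
tcp_pos: [0.534, -0.275, 0.1674]
tool_rot: [0.995, -0.098, -0.0, -0.0]
force: [0.0, -0.1, 0.5]
finger_gap: 1.0
```

```bash
python3 - <<'E'
from h import *
s=status.sense();print(s['t'],s['tcp_pos'],s['finger_gap'],s['force'],s['q'][5])
w=snapshot('wrist');b=snapshot('side');save('w3.png',np.hstack([cv2.resize(w['img'],(400,300)),cv2.resize(b['img'][140:290,190:390],(400,300))]))
E
```

```text
15.5 [ 0.53404703 -0.27497712  0.16743109] 0.999794587845247 [ 0.00368882 -0.06329467  0.4544186 ] 1.10580367143398
```

View pics/w3.png

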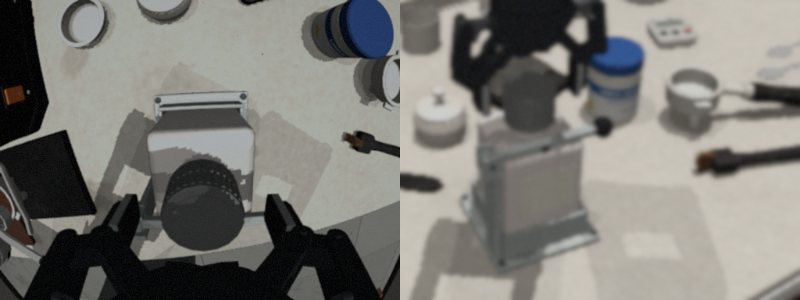

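The cap sits midway between the open fingers: it's at about column 203, and the fingers are at 122 and 280. I'll close now.

Request:
move_arm(
  plan=[
    [[0,0,0,0,0,0,0.3],[0,0,0,0,0,0,0.5],[0,0,0,0,0,0,1],[0,0,0,0,0,0,1],[0,0,0,0,0,0,1],[0,0,0,0,0,0,1],[0,0,0,0,0,0,1],[0,0,0,0,0,0,1]],
  ],
  force=60,
)

```text
t: 16.6
tcp_pos: [0.5345, -0.2754, 0.1685]
tool_rot: [0.995, -0.098, 0.0, 0.0]
force: [-0.3, -0.9, 4.8]
finger_gap: 0.567
```

Request:
move_arm(
  plan=[
    [[0,0,0,0,0,0.01,1],[0,0,0,0,0,0.02,1],[0,0,0,0,0,0.03,1],[0,0,0,0,0,0.04,1],[0,0,0,0,0,0.05,1],[0,0,0,0,0,0.06,1],[0,0,0,0,0,0.06,1],[0,0,0,0,0,0.06,1]],
  ],
)

```text
t: 17.6
tcp_pos: [0.5345, -0.2754, 0.1632]
tool_rot: [0.995, -0.098, 0.0, 0.0]
force: [-0.5, -0.0, 8.7]
finger_gap: 0.573
```

Pressed about 4.4 mm (8.7 N against the spring). I'll press a little more and turn anticlockwise.

Request:
move_arm(
  plan=[
    [[0,0,0,0,0,0.015,1],[0,0,-0.1,0,0,0.015,1],[0,0,-0.22,0,0,0.015,1],[0,0,-0.34,0,0,0.015,1],[0,0,-0.46,0,0,0.015,1],[0,0,-0.58,0,0,0.015,1],[0,0,-0.7,0,0,0.015,1],[0,0,-0.8,0,0,0.015,1]],
  ],
)

```text
t: 18.6
tcp_pos: [0.5354, -0.2759, 0.1622]
tool_rot: [0.977, 0.215, 0.001, 0.001]
force: [0.7, 0.2, 10.1]
finger_gap: 0.568
```

```bash
python3 - <<'E'
from h import *
s=status.sense();print(s['t'],s['tcp_pos'],s['finger_gap'],s['force'],s['ft_torque'],s['q'][5])
w=snapshot('wrist');b=snapshot('side');save('w4.png',np.hstack([cv2.resize(w['img'],(400,300)),cv2.resize(b['img'][140:290,190:390],(400,300))]))
E
```

```text
18.6 [ 0.53536608 -0.27592293  0.16218562] 0.5683611618399652 [ 0.70428776  0.17983184 10.12912736] [ 0.01039266  0.03417206 -0.07793554] 0.4749640621611305
```

View pics/w4.png

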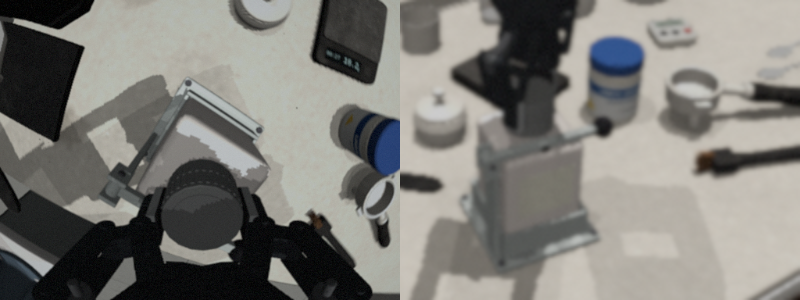

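The gripper has turned 36° with 10 N of press and little torque, and the jug hasn't moved. I'll go on to 75°.

Request:
move_arm(
  plan=[
    [[0,0,-0.11,0,0,0,1],[0,0,-0.22,0,0,0,1],[0,0,-0.33,0,0,0,1],[0,0,-0.44,0,0,0,1],[0,0,-0.55,0,0,0,1],[0,0,-0.66,0,0,0,1],[0,0,-0.77,0,0,0,1],[0,0,-0.87,0,0,0,1]],
  ],
)

```text
t: 19.7
tcp_pos: [0.5354, -0.2759, 0.1622]
tool_rot: [0.848, 0.53, 0.001, 0.002]
force: [0.6, -0.0, 10.0]
finger_gap: 0.572
```

Request:
move_arm(
  plan=[
    [[0,0,0,0,0,0,1],[0,0,0,0,0,-0.03,1],[0,0,0,0,0,-0.06,1],[0,0,0,0,0,-0.1,1],[0,0,0,0,0,-0.14,1],[0,0,0,0,0,-0.18,1],[0,0,0,0,0,-0.22,1],[0,0,0,0,0,-0.25,1]],
  ],
)

```text
t: 20.7
tcp_pos: [0.534, -0.2749, 0.1857]
tool_rot: [0.849, 0.529, -0.0, -0.001]
force: [0.2, 0.3, -1.0]
finger_gap: 0.567
```

```bash
python3 - <<'E'
from h import *
s=status.sense();print(s['t'],s['tcp_pos'],s['finger_gap'],s['force'],s['ft_torque'],s['q'][5])
w=snapshot('wrist');b=snapshot('side');save('w5.png',np.hstack([cv2.resize(w['img'],(400,300)),cv2.resize(b['img'][140:290,190:390],(400,300))]))
E
```

```text
20.7 [ 0.5339504  -0.27491422  0.18567752] 0.5667023157014405 [ 0.16373181  0.27117709 -1.00880156] [-0.0188079  -0.00558071  0.04366406] -0.20580015059194032
```

View pics/w5.png

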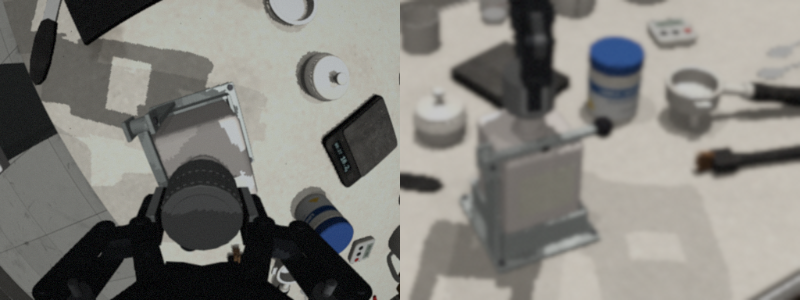

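The cap is free: the neck shows beneath it, the jug hasn't moved, and the force is only its weight. I'll raise it another 73 mm.

Request:
move_arm(
  plan=[
    [[0,0,0,0,0,-0.1,1],[0,0,0,0,0,-0.2,1],[0,0,0,0,0,-0.32,1],[0,0,0,0,0,-0.44,1],[0,0,0,0,0,-0.56,1],[0,0,0,0,0,-0.66,1],[0,0,0,0,0,-0.72,1],[0,0,0,0,0,-0.73,1]],
  ],
)

```text
t: 21.8
tcp_pos: [0.5344, -0.2753, 0.2593]
tool_rot: [0.849, 0.529, 0.0, 0.0]
force: [-0.5, 0.1, -0.5]
finger_gap: 0.569
```

Request:
move_arm(
  plan=[
    [[0,0,0,0,0,0,1],[0,0,0,0,0,0,1],[0,0,0,0,0,0,1],[0,0,0,0,0,0,1],[0,0,0,0,0,0,1],[0,0,0,0,0,0,1],[0,0,0,0,0,0,1],[0,0,0,0,0,0,1]],
  ],
)

```text
t: 22.8
tcp_pos: [0.5343, -0.2752, 0.2588]
tool_rot: [0.849, 0.529, -0.0, 0.0]
force: [-0.0, -0.4, -0.3]
finger_gap: 0.569
```

```bash
python3 - <<'E'
from h import *
s=status.sense();print(s['t'],s['tcp_pos'],s['finger_gap'],s['force'],abs(s['qd']).max())
w=snapshot('wrist');b=snapshot('side');save('w6.png',np.hstack([cv2.resize(w['img'],(400,300)),cv2.resize(b['img'][100:290,190:390],(400,380))[:300]]))
q=cloud(b).reshape(-1,3);H=np.array([.508,-.213]);d=np.array([-.148,-.989]);e=np.array([-.989,.148]);t=(q[:,:2]-H)@d;l=(q[:,:2]-H)@e
for lo in(.02,.06,.1):
    k=(t>lo)&(t<lo+.02)&(abs(l)<.008)&(q[:,2]>.1)&(q[:,2]<.2);print(lo,np.percentile(q[k,2],90))
E
```

```text
22.8 [ 0.53425546 -0.27518861  0.258837  ] 0.5687159487892747 [-0.04078311 -0.41153483 -0.31754686] 0.0012710112377952104
0.02 0.13407333729747423
0.06 0.13416559314096357
0.1 0.14032115129409792
```

View pics/w6.png

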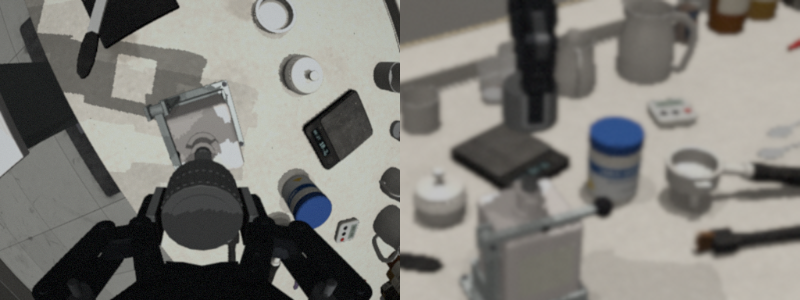

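The cap is held upright above the mouth, the bar is level, and the jug and bystanders are where they were. I'm handing in.

```bash
python3 -c "
from station import manip,status
print(manip.sign_off());print(status.sense()['finger_gap'])"
```

```text
the job is handed in; nothing more can be done
None
the job is handed in; nothing more can be done
```

The job is done and handed in at about 23 s of the 51 s limit; the hand-in gave no verdict. I swung the clamp bar down, then pressed the cap, turned it 75° anticlockwise and lifted it about 9 cm. It is held at 60 N.

**Last checks:**
- **Clamp bar:** It reads level at about 0.134 m all along, against a nominal 0.136 m, which is within the camera calibration.
- **Cap press:** The press was about 5 to 6 mm, judged from the arm's travel and the 10 N spring force rather than measured on the cap. Twist resistance was low.
- **Cap hold:** The opening stays at 0.57, which fits the 50 mm cap, and the arm is still. The lower edge should be about 80 mm above the rim, worked out from the arm's height. From the camera fixes of the cap, it is within a few millimetres of the mouth's axis.
- **Jug and bystanders:** In the last picture the jug is seated and the basket, sugar pot and powder tub look unmoved; I judged these by eye.

**What failed or disagreed:**
- Two camera fixes of the cap's centre differed by about 4 mm, so I used a point between them; the cap sat midway between the open fingers there.
- One measuring script stopped with an error because the arm hid the cap from the top camera. I used the side and wrist cameras instead.

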